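# Put the short glaze jar away in the drawer

## Task

Put the short glaze jar away: stand it upright in the empty wide compartment of the open drawer, setting it down on the drawer floor rather than dropping it, then let go and slide the drawer fully shut. Leave the tall glaze jars, the white cup and the mug standing where they are.

Things in the scene. Friction and masses are not known exactly. Their poses are not given: they have to be found in the camera images.
- short_jar_center (a point): centre (half-way up, 30 mm over its foot) of the glaze jar to put away: a squat screw-cap jar, round, 53 mm across and 61 mm tall, the shortest of the three glaze jars; loose, upright on the bench, 0.12 to 0.25 kg; z axis up along the jar
- tall_jar_a_center (a point): centre (45 mm over its foot) of a tall slim glaze jar, 44 mm across, 90 mm tall; loose bystander
- tall_jar_b_center (a point): centre (47 mm over its foot) of a tall wide glaze jar, 57 mm across, 94 mm tall; loose bystander
- white_cup_center (a point): centre (49 mm over its foot) of an open white cup, 72 mm across, 98 mm tall; loose bystander
- tea_mug_center (a point): centre (50 mm over its foot) of a mug, 78 mm across, 116 mm with its handle, 101 mm tall; loose bystander
- drawer_unit: the fixed wooden drawer unit at the right, its front looking to the left (+y of the bench), 260 mm wide, 200 mm deep; origin on the bench, middle of its front, in the plane of the shut drawer's front. x points into the unit (the way the drawer shuts), y to the left of one who faces the front, z up. One drawer below, above it an open cubby with a book, then an overhanging top board
- board_edge (a point): middle of the front lower edge of the unit's top board, 190 mm over the bench, 20 mm (x) in front of the unit's origin; same axes. The board is 280 mm wide, 16 mm thick and fixed; a bowl that is fixed on it reaches 252 mm over the bench
- drawer_front (a point): centre of the outer face of the drawer front, 56 mm over the bench; moves with the drawer, axes as the unit. Plain wooden panel 232 mm wide, 92 mm high (10 to 102 mm over the bench), 14 mm thick, no handle; +x shuts it. Shut, it lies 20 mm behind the board's edge, so over the last 60 mm an upright gripper meets the board: lean the tool 25 to 40 degrees, its body away from the unit (-x)
- drawer_bay (a point): point on the drawer floor (18 mm over the bench) in the wide empty compartment, for the jar's foot; moves with the drawer, axes as the unit. Free from it: 46 mm to the front panel (-x), 117 mm to the back (+x, partly under the board), 70 mm to the left wall (+y, top 73 mm over the bench), 74 mm to a divider (-y, 22 mm above the floor; beyond it lie two tiles)
- drawer (a joint): how far the drawer is open, in m: 0 shut against its stop, 0.18 fully open; it slides with about 1.5 N of friction and no spring, and stays where it is left
Things that resemble listed ones, but are neither listed nor needed, are in the scene too. What is shaped like the part that bears short_jar_center but blue or yellow is not meant.

How it is judged:
By the outcome, as a careful person would: the job done as asked, in the order asked, and still so for the second after the job is handed in, with the robot touching nothing.
It also fails if it takes over 64 s, if anything falls off the work surface, if the arm or the gripper's body presses on something with over 40 N, if the wrist force passes 120 N, or if a joint passes its speed limit or range.

## Robot

A 6-joint arm with a two-finger parallel gripper is mounted at the origin on the work surface; the furniture and walls round the work are solid. World frame = base frame: x ahead of the robot, y to its left, z up, the work surface at z = 0. Lengths are in m, angles in rad, forces in N, time in s.
With the tool pointing down it reaches from about 0.35 to 0.975 m from the base axis. Payload 7.1 kg.
Tool frame: the origin (TCP) lies between the finger pads; the fingertips stand bot.tips_ahead ahead of it and the grasp point (between the pads) lies 8 mm behind it (bot.tips_ahead is the distance from the TCP to the fingertips, in m); z points along the fingers, y is the line along which they close (so a half turn about z gives the same grasp; the last joint's range is limited). The gripper opens to 88 mm and grips with 3 to 60 N. Pads are 20 mm wide; open, the fingers measure 115 mm over their backs; the gripper's body (75 mm by 178 mm) begins 61 mm behind the grasp point.
Start: joints at [1.192, 0.423, 1.63, -0, 1.089, -0.019], TCP at [0.22, 0.585, 0.234] pointing down, gripper open.
Joint ranges: [-3, 3], [-0.9, 2.11], [0.09, 2.58], [-1.31, 4.45], [0.11, 2.69], [-2.54, 2.54]. Speed limits (rad/s): [2.39, 2.39, 3.01, 3.14, 3.14, 3.14].

## Interface

Orientations are given as a rotation vector (axis times angle).
In Python, from rig import bot, state, get_image, models gives the robot as it stands. Calls block until the motion is done:
- bot.move_pose(position, orientation): joint-space move of the TCP to a pose.
- bot.move_l(position, rate=0.15, rotation=None): straight line of the TCP; rotation=None keeps the orientation; rate is the mean speed in m/s.
- bot.movej(angles): joint-space move.
- bot.open_gripper() and bot.close(grasp_force=None): open the fingers fully, or close them until they stop; grasp_force is the grip in N (None keeps the last).
- bot.dwell(seconds).
- bot.ik(position, orientation): joint angles nearest the present ones, or None.
- state(): the state.
- get_image(name): name is "scene" or "top" or "wrist"; returns a dict with "frame" (480x640x3 uint8, blue, green, red), "K" (3x3 intrinsics, pixels), "eye" and "orientation" of the camera in the world; the wrist camera has in their place "T_tool_cam" (4x4, takes a point from camera to tool coordinates, whose origin is the TCP and whose axes are the flange's). Camera axes: x right, y up, looking along -z (the intrinsics and any distortion apply to the point x, -y, -z); pixel columns grow to the right and rows downward; lengths in m; the calibration is good to about 2 mm. The wrist camera is an equidistant fisheye: a pixel r from the principal point sees the ray r / f radians off the axis. A picture is of the moment at which its call begins: read the wrist's pose just before it. There is no depth.
A pose or a line that the arm cannot do raises bot.PlanningError and nothing moves.
- bot.job_done(): hands the job in; it is judged then, once.
Trained networks look in a picture, given as the dict that the camera call returned (one of the last four; its "shot" number tells which), for a name from the list of things; names that differ only in an ending like _2 or _b are one class to them, and where a whole thing is asked for, a point or a joint stands for the part that bears it (a point fixed in the world has none). Each returns a list of dicts, best first, with "conf" (0 to 1); they miss things now and then, are a little off and sometimes report something else, mostly with a low value. They report only what shows in the picture. A call takes as long as a camera call. They do not tell look-alikes from the thing itself.
- models.find_in(picture, label): "rect" ([centre column, centre row, width, height] in pixels, round what is visible of it).
- models.masks_of(picture, label): "region" (480x640 bool, what is visible of it) and "rect" ([centre column, centre row, width, height] in pixels, round what is visible of it).
- models.landmark_of(picture, label): "position" ([row, column] in pixels: a listed point, or the origin of a listed thing).
The state is a dict: "clock": time; "joints": joint angles; "qd": joint speeds; "effort": joint torques, N m; "tool_pos": TCP position; "eef_rot": TCP orientation; "ft_force": force on the tool from outside, world axes, zero at the start; "wrist_torque": the same for the moment, N m; "width": finger opening in m; "gripper_force": force on a finger pad.
Only numpy, scipy, OpenCV 4.12 (cv2) and the standard library are available. Lean on these libraries where they do the work, as an engineer would, in place of code of your own. Each camera call takes 0.05 s, during which the arm holds its last target. There are 200 camera calls.

## Working session

There is one attempt and no reset: what is moved stays moved. The work goes in short steps, each a Python script; the robot and the scene stay as the last script left them, time stands still between calls to the robot, and variables do not carry over. Pictures are saved under pics/ and viewed, at most 10 in all, crops included, and the job is handed in when it is done.

```bash
mkdir -p pics; ls
cat > h.py <<'E'
import numpy as np, cv2
from scipy.spatial.transform import Rotation as R
from rig import bot,state,get_image,models
def Rm(o):
    o=np.array(o,float)
    if o.shape==(3,3): return o
    return R.from_rotvec(o).as_matrix() if o.size==3 else R.from_quat(o).as_matrix()
def ray(p,u,v,st=None):
    K=np.array(p["K"]); a=(u-K[0,2])/K[0,0]; b=(v-K[1,2])/K[1,1]
    if "eye" in p:
        return np.array(p["eye"]), Rm(p["orientation"])@np.array([a,-b,-1])
    r=np.hypot(a,b); d=np.array([np.sin(r)*a/r,-np.sin(r)*b/r,-np.cos(r)])
    T=np.array(p["T_tool_cam"]); W=Rm(st["eef_rot"])
    return np.array(st["tool_pos"])+W@T[:3,3], W@T[:3,:3]@d
def atz(p,u,v,z,st=None):
    e,d=ray(p,u,v,st); return e+d*(z-e[2])/d[2]
def proj(p,X):
    K=np.array(p["K"]); c=Rm(p["orientation"]).T@(np.array(X)-p["eye"])
    return K[0,0]*c[0]/-c[2]+K[0,2], K[1,1]*-c[1]/-c[2]+K[1,2]
Z=dict(short_jar_center=.03,tall_jar_a_center=.045,tall_jar_b_center=.047,white_cup_center=.049,tea_mug_center=.05,board_edge=.19,drawer_front=.056,drawer_bay=.018,drawer_unit=0)
E
python3 - <<'E'
from h import *
print(bot.tips_ahead,{k:np.round(v,3) for k,v in state().items()})
for c in("scene","top"):
    p=get_image(c); cv2.imwrite(f"pics/{c}1.png",p["frame"]); print(c,p["eye"],p["orientation"],p["K"])
    for n,z in Z.items():
        for m in models.landmark_of(p,n)[:4]:
            r,cc=m["position"]; print(n,round(m["conf"],2),int(cc),int(r),np.round(atz(p,cc,r,z),3))
E
```

```text
pics
0.011 {'clock': np.float64(0.0), 'joints': array([ 1.192,  0.424,  1.631, -0.   ,  1.089, -0.019]), 'qd': array([ 0.   , -0.001,  0.001, -0.001, -0.   , -0.   ]), 'effort': array([-2.0000e-03, -5.4459e+01, -2.7368e+01,  6.4000e-02,  2.2000e-02,
       -0.0000e+00]), 'tool_pos': array([0.22 , 0.584, 0.233]), 'eef_rot': array([-5.620e-01, -3.091e+00,  2.000e-03]), 'ft_force': array([-0.494,  0.127,  0.14 ]), 'wrist_torque': array([-0.029, -0.013,  0.039]), 'gripper_force': np.float64(0.0), 'width': np.float64(0.088)}
scene [-0.23654171  1.32949226  1.09389947] [ 0.3275447  -1.2603568  -2.37887733] [[590.94898579   0.         317.39335498]
 [  0.         590.94898579 249.59963501]
 [  0.           0.           1.        ]]
short_jar_center 0.56 275 313 [0.471 0.278 0.03 ]
tall_jar_a_center 0.56 322 275 [0.425 0.081 0.045]
tall_jar_b_center 0.64 268 268 [0.586 0.125 0.047]
white_cup_center 0.93 201 315 [0.632 0.398 0.049]
tea_mug_center 0.93 257 354 [0.414 0.455 0.05 ]
drawer_unit 0.71 268 263 [0.638 0.047 0.   ]
drawer_unit 0.61 347 221 [ 0.527 -0.298  0.   ]
top [0.07320918 0.16587024 1.32640762] [ 0.23096745 -0.31441916 -1.91205355] [[536.48290808   0.         317.9852958 ]
 [  0.         536.48290808 232.17036414]
 [  0.           0.           1.        ]]
short_jar_center 0.97 284 325 [0.302 0.179 0.03 ]
short_jar_center 0.79 265 267 [0.456 0.175 0.03 ]
short_jar_center 0.55 225 277 [0.467 0.276 0.03 ]
tall_jar_a_center 0.87 307 265 [0.42  0.076 0.045]
tall_jar_b_center 0.58 273 208 [0.593 0.104 0.047]
white_cup_center 0.9 155 237 [0.624 0.41  0.049]
white_cup_center 0.65 386 178 [ 0.566 -0.197  0.049]
tea_mug_center 0.9 163 320 [0.413 0.446 0.05 ]
board_edge 0.7 427 152 [ 0.54  -0.274  0.19 ]
drawer_front 0.96 366 191 [ 0.548 -0.134  0.056]
drawer_bay 0.86 384 175 [ 0.588 -0.204  0.018]
drawer_unit 0.58 422 181 [ 0.541 -0.298  0.   ]
```

View pics/scene1.png

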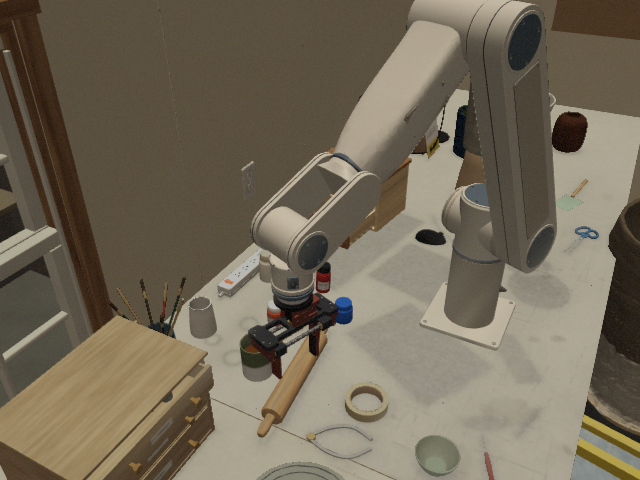

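View pics/top1.png

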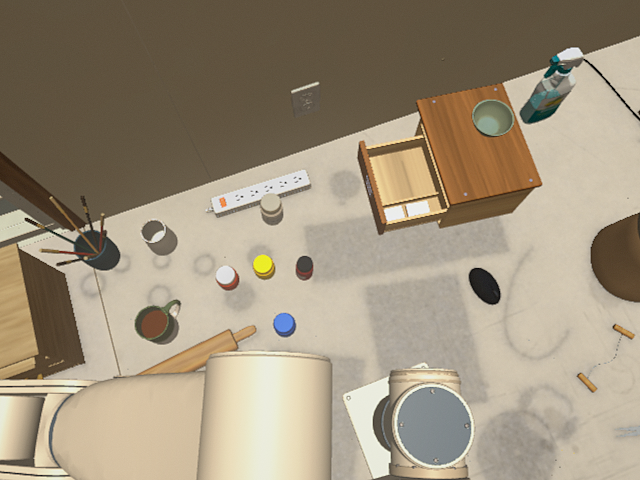

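The top view shows the red/white target jar at about (227,278). The yellow jar (264,266) and the blue one (284,325) are look-alikes, and the drawer is open with its bay at about (395,175). The scene view agrees on the jar: (0.471,0.278) against (0.467,0.276). Next I go above the jar and measure the drawer's yaw from a crop.

Run:
```python
from h import *
# tool down, closing (tool y) along world x
W=R.from_matrix(np.array([[0,1,0],[1,0,0],[0,0,-1]]).T)  # cols: x->wy,y->wx
print(bot.ik([.467,.276,.22],W.as_rotvec()))
W2=R.from_matrix(np.array([[0,-1,0],[-1,0,0],[0,0,-1]]).T); print(bot.ik([.467,.276,.22],W2.as_rotvec()), bot.ik([.588,-.204,.25],W.as_rotvec()), bot.ik([.588,-.204,.25],W2.as_rotvec()))
p=get_image("top"); f=p["frame"][70:240,340:560]; cv2.imwrite("pics/crop.png",cv2.resize(f,None,fx=3.5,fy=3.5,interpolation=cv2.INTER_CUBIC))
```

```text
[ 5.11841550e-01  3.19995172e-01  1.82450913e+00 -4.44089210e-16
  9.97088349e-01  5.11841550e-01]
None [-3.53066311e-01  4.01879111e-01  1.62213001e+00 -4.44089210e-16
  1.11758353e+00 -3.53066311e-01] None
```

View pics/crop.png

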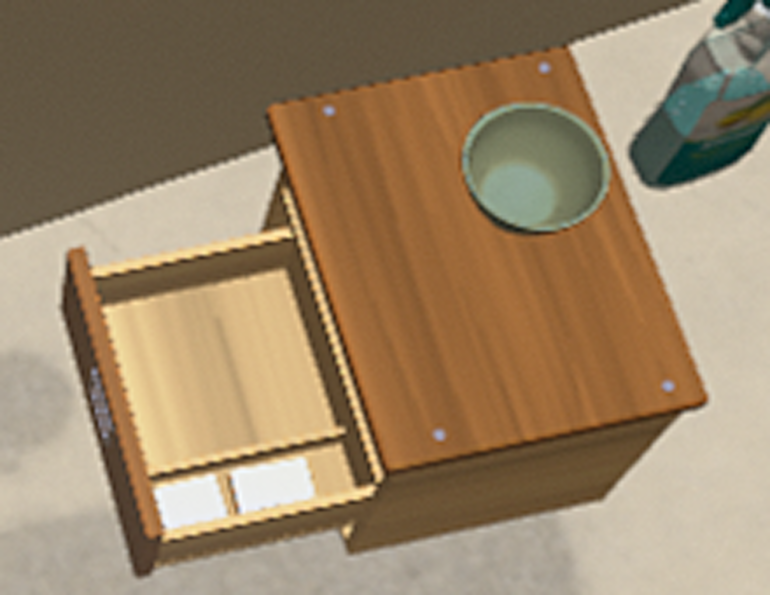

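The crop gives the board's front top edge running from (268,107) to (387,470), and the drawer's wide compartment lies at about (225,365) of the crop. The bay landmark falls inside it, towards the front, as described.

Run:
```python
from h import *
p=get_image("top")
g=lambda u,v,z: atz(p,u/3.5+340,v/3.5+70,z)
for a,b,z in(((268,107),(387,470),.206),((70,250),(140,574),.102),((570,47),(706,402),.206),((268,107),(570,47),.206)):
    A,B=g(*a,z),g(*b,z); d=B-A; print(A.round(3),B.round(3),np.linalg.norm(d).round(3),np.degrees(np.arctan2(d[1],d[0])).round(1))
W=np.array([[0,1,0],[1,0,0],[0,0,-1]])
bot.move_pose([.467,.276,.22],R.from_matrix(W).as_rotvec())
s=state(); q=get_image("wrist"); cv2.imwrite("pics/w1.png",q["frame"]); print(s["tool_pos"],s["clock"])
for m in models.landmark_of(q,"short_jar_center"):
    r,c=m["position"]; print(round(m["conf"],2),int(c),int(r),atz(q,c,r,.03,s).round(3))
p=get_image("top")
for n in("short_jar_center","drawer_bay","drawer_front","board_edge"):
  for m in models.landmark_of(p,n):
    r,c=m["position"]; print(n,round(m["conf"],2),atz(p,c,r,Z[n]).round(3))
```

```text
[ 0.669 -0.301  0.206] [ 0.395 -0.262  0.206] 0.276 171.9
[ 0.665 -0.16   0.102] [ 0.416 -0.11   0.102] 0.254 168.8
[ 0.638 -0.516  0.206] [ 0.365 -0.475  0.206] 0.276 171.4
[ 0.669 -0.301  0.206] [ 0.638 -0.516  0.206] 0.218 -98.2
[0.4668238  0.27681982 0.22010642] 2.5667
0.97 310 297 [0.46  0.184 0.03 ]
0.78 167 295 [0.305 0.181 0.03 ]
0.61 314 210 [0.465 0.275 0.03 ]
0.58 490 82 [0.635 0.405 0.03 ]
drawer_bay 0.67 [ 0.578 -0.211  0.018]
drawer_front 0.95 [ 0.56  -0.147  0.056]
board_edge 0.85 [ 0.53  -0.274  0.19 ]
```

View pics/w1.png

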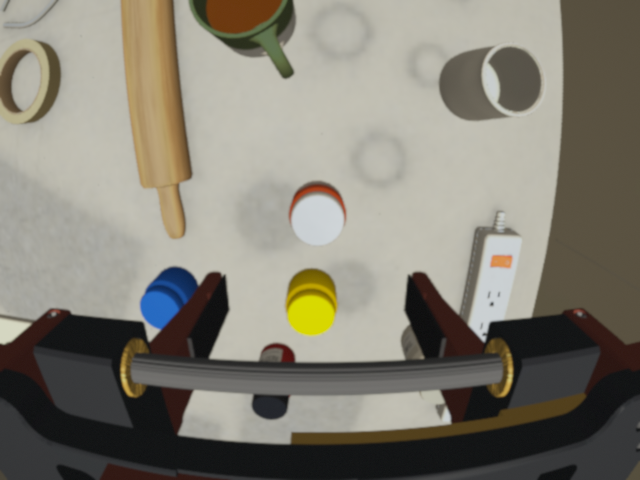

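The wrist view shows the red-bodied, white-capped jar at (317,213), clear of its neighbours along the closing line. The yellow jar is at (311,300), outside the finger sweep. All cameras put the jar near (0.466,0.276), so I grasp it and take it above the bay.

```bash
cat >> h.py <<'E'
ux=np.array([np.cos(np.radians(-98.3)),np.sin(np.radians(-98.3)),0]); uy=np.array([-ux[1],ux[0],0]); uz=np.array([0,0,1.])
def down(): # tool z down, tool y along uy
    return R.from_matrix(np.column_stack([np.cross(uy,-uz),uy,-uz])).as_rotvec()
def lean(a):
    z=ux*np.sin(a)-uz*np.cos(a); return R.from_matrix(np.column_stack([np.cross(uy,z),uy,z])).as_rotvec()
E
python3 - <<'E'
from h import *
bot.move_l([.466,.2755,.025],rate=.12)
bot.close(grasp_force=20); bot.dwell(.2)
s=state(); print(s["width"],s["gripper_force"],s["tool_pos"],s["ft_force"])
bot.move_l([.466,.2755,.26],rate=.2)
s=state(); print(s["width"],s["ft_force"],s["clock"])
bot.move_pose([.56,-.19,.27],down())
bot.dwell(.3); s=state(); print(s["width"],s["tool_pos"],s["ft_force"],s["clock"])
q=get_image("wrist"); cv2.imwrite("pics/w2.png",q["frame"])
for n in("drawer_bay","drawer_front","board_edge"):
  for m in models.landmark_of(q,n):
    r,c=m["position"]; print(n,round(m["conf"],2),int(c),int(r),atz(q,c,r,Z[n],s).round(3))
E
```

```text
0.051561731250303375 19.999319660041692 [0.46616995 0.27556722 0.02507261] [ 1.01226477 -0.86959285  1.83868463]
0.05157943888807309 [ 0.59042304 -0.59359382 -1.10783843] 6.875
0.05138048738743461 [ 0.56016884 -0.18938195  0.27005163] [ 0.31748766  0.09003687 -2.41438768] 8.9083
drawer_bay 0.65 336 206 [ 0.58  -0.205  0.018]
drawer_front 0.78 304 156 [ 0.555 -0.142  0.056]
```

View pics/w2.png

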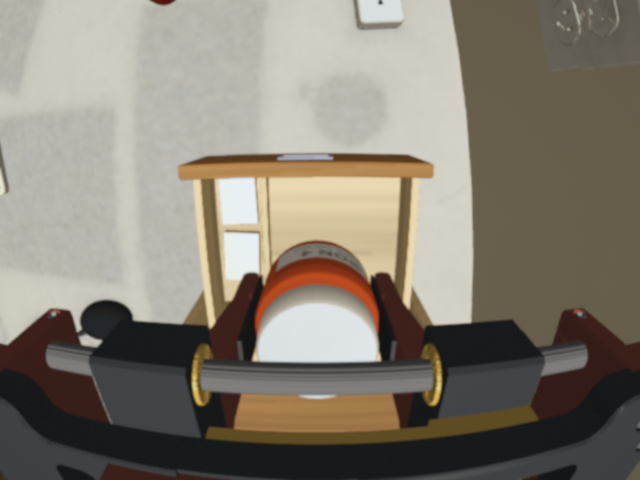

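The wrist view shows the drawer square to the tool, which confirms the yaw. The panel is at row 155–178, the divider at about column 268 and the left wall's inner face at about column 402. I check the bay against these edges and then lower the jar.

Run:
```python
from h import *
s=state(); q=get_image("wrist"); o=np.array([.529,-.301,0])
for n,u,v,z in(("wall",401,185,.073),("wall",401,230,.073),("div",270,182,.04),("div",270,240,.04),("panel_in",330,178,.102),("panel_out",310,155,.102),("panelL",432,165,.102),("panelR",180,167,.102),("bay",336,206,.018)):
    X=atz(q,u,v,z,s)-o; print(n,(X@ux).round(3),(X@uy).round(3))
```

```text
wall -0.136 0.096
wall -0.091 0.098
div -0.133 -0.034
div -0.07 -0.036
panel_in -0.147 0.026
panel_out -0.167 0.009
panelL -0.16 0.117
panelR -0.159 -0.108
bay -0.102 0.036
```

Run:
```python
from h import *
o=np.array([.529,-.301,0]); P=o-.104*ux+.031*uy
at=lambda z:P+[0,0,z]
bot.move_pose(at(.20),down()); bot.dwell(.2); f0=state()["ft_force"][2]
bot.move_l(at(.052),rate=.1); print(f0,state()["ft_force"])
z=.052
while z>.036:
    z-=.001; bot.move_l(at(z),rate=.02); f=state()["ft_force"]
    if f[2]-f0>3: break
print(z,f,state()["tool_pos"])
bot.open_gripper(); bot.dwell(.2); print(state()["ft_force"],state()["clock"],state()["width"])
bot.move_l(at(.22),rate=.15); print(state()["ft_force"],state()["clock"])
q=get_image("wrist"); cv2.imwrite("pics/w3.png",q["frame"])
```

```text
-1.8342820097649846 [-0.27363029  0.32535256 -2.30076666]
0.04199999999999999 [-2.41439644  0.31097626  8.92640812] [ 0.57488289 -0.20263886  0.04302611]
[-0.01462791 -1.30163292 -0.42415323] 14.8167 0.08755871914856299
[-0.81276835  0.29399974  0.63131257] 16.15
```

View pics/w3.png

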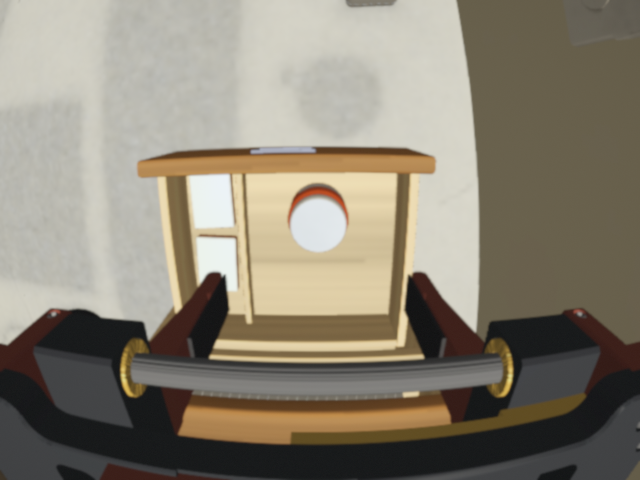

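The jar stands upright on the bay floor, cap centred at (318,222), clear of the panel, wall and divider. Next I close the fingers, lean the tool and push the drawer shut.

```bash
cat > push.py <<'E'
from h import *
o=np.array([.529,-.301,0]); a=np.radians(33); zt=ux*np.sin(a)-uz*np.cos(a)
tcp=lambda x,z:o+x*ux+.004*uy+z*uz-bot.tips_ahead*zt
E
python3 - <<'E'
from push import *
for x in(-.24,-.1,0): print(bot.ik(tcp(x,.058),lean(a)))
bot.move_l(o-.26*ux+.02*uy+.25*uz,rate=.25); bot.close(grasp_force=10)
bot.move_pose(tcp(-.24,.20),lean(a))
bot.move_l(tcp(-.24,.058),rate=.15); f0=state()["ft_force"]; print(f0,state()["clock"],state()["tool_pos"])
bot.move_l(tcp(-.185,.058),rate=.1)
x=-.185
while x<-.03:
    x+=.010; bot.move_l(tcp(x,.058),rate=.06); f=(state()["ft_force"]-f0)@ux
    print(round(x,3),f.round(1),end="; ")
    if f<-12: break
print(state()["clock"])
p=get_image("top"); cv2.imwrite("pics/t2.png",p["frame"])
E
```

```text
[ 0.1521188   0.69308005  1.77723158 -0.67816728  0.97934362  0.77207223]
[-0.08321678  0.66758193  1.84156724 -0.80488905  0.85446037  0.67250865]
[-0.25790763  0.66802373  1.84043853 -0.88074545  0.77778458  0.5775336 ]
[-0.24964223  0.60110037  0.97332748] 20.05 [ 0.56906065 -0.05821472  0.0679792 ]
-0.175 0.5; -0.165 0.6; -0.155 0.6; -0.145 0.6; -0.135 0.3; -0.125 -0.1; -0.115 0.9; -0.105 0.5; -0.095 1.3; -0.085 0.4; -0.075 -0.2; -0.065 -0.2; -0.055 1.0; -0.045 0.8; -0.035 0.0; -0.025 0.4; 25.8167
```

View pics/t2.png

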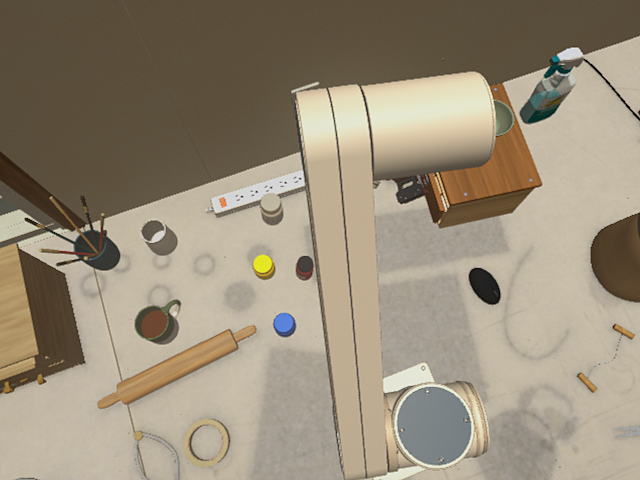

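The top view shows the drawer almost shut, with the gripper at (410,188) at the board's edge and the bystanders unmoved. I finish in small steps until the stop is felt.

Run:
```python
from push import *
f0=state()["ft_force"]; x=-.025
while x<.012:
    x+=.002; bot.move_l(tcp(x,.058),rate=.03); f=(state()["ft_force"]-f0)
    print(round(x,3),(f@ux).round(1),end="; ")
    if f@ux<-12: break
print(np.round(f,1),state()["clock"])
bot.dwell(.3)
bot.move_l(tcp(-.10,.058),rate=.1); bot.move_l(tcp(-.16,.25),rate=.25)
bot.move_pose(o-.36*ux+.0*uy+.30*uz,down()); print(state()["clock"])
s=state();q=get_image("wrist"); cv2.imwrite("pics/w4.png",q["frame"])
for pp,st in((q,s),(get_image("top"),None)):
  for n in("drawer_front","board_edge","drawer_unit"):
    for m in models.landmark_of(pp,n):
      r,c=m["position"]; X=atz(pp,c,r,Z[n],st)-o; print(n,round(m["conf"],2),int(c),int(r),(X@ux).round(3),(X@uy).round(3))
cv2.imwrite("pics/t3.png",cv2.resize(pp["frame"][70:240,340:560],None,fx=3.5,fy=3.5))
```

```text
-0.023 -0.1; -0.021 0.4; -0.019 0.7; -0.017 -0.4; -0.015 -0.7; -0.013 -0.7; -0.011 0.6; -0.009 -2.4; -0.007 -11.7; -0.005 -22.8; [ 0.4 23.   8.4] 28.3667
31.525
drawer_front 0.58 319 430 -0.008 0.003
drawer_unit 0.51 317 407 -0.004 -0.001
board_edge 0.73 428 152 -0.025 0.006
```

View pics/t3.png

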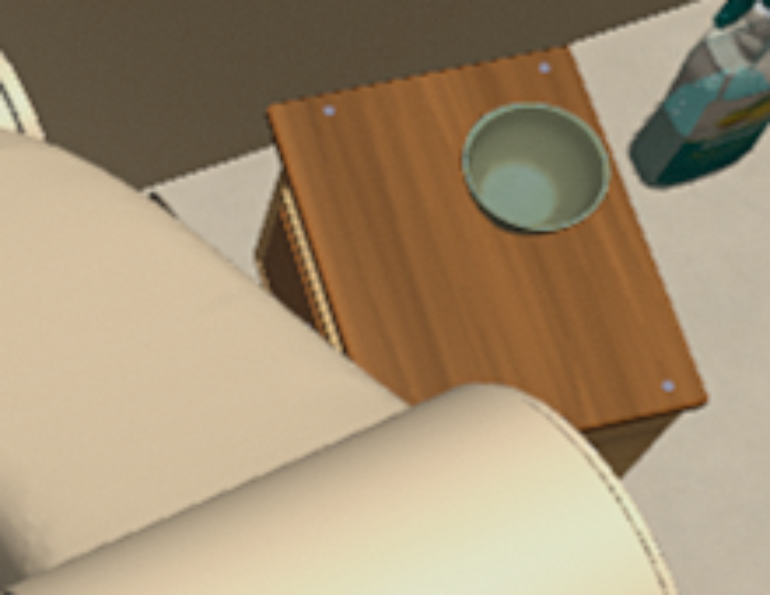

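View pics/w4.png

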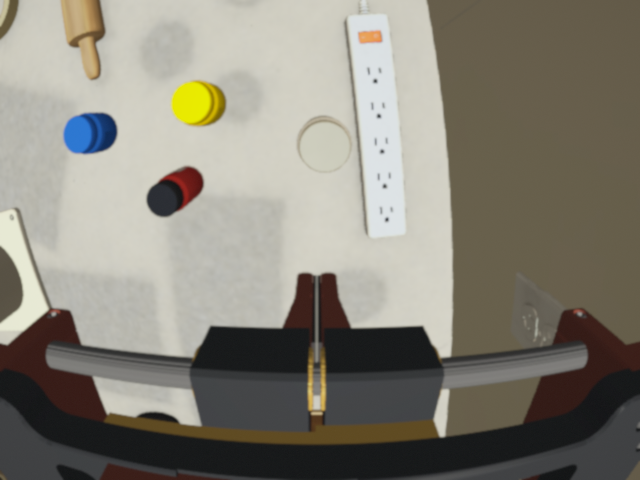

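The stop was felt with 23 N, at the tip position expected for a fully shut drawer. The wrist view shows the robot clear and the tall jars at (175,190) and (325,145) still standing; in the crop the drawer front is behind the board's edge.

```bash
python3 -c "
from rig import bot
print(bot.job_done())"
```

```text
the job is handed in; nothing more can be done
None
```

The short glaze jar was set down upright in the wide compartment and the drawer pushed shut against its stop; I pushed nothing else and handed the job in at about 32 s, though I couldn't see the jar once the drawer was closed.

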